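Assemble the two-tier counter display

ROBOT

A 6-joint arm with a two-finger parallel gripper is mounted at the origin on a cart in front of the work surface, level with it; the furniture and walls round the work are solid. World frame = base frame: x ahead of the robot, y to its left, z up, the work surface at z = 0. Lengths are in m, angles in rad, forces in N, time in s.
With the tool pointing down it reaches from about 0.35 to 0.775 m from the base axis. Payload 5.5 kg.
Tool frame: the origin (TCP) lies between the finger pads; the fingertips stand 22 mm ahead of it and the grasp point (between the pads) lies 3 mm ahead of it; z points along the fingers, y is the line along which they close (so a half turn about z gives the same grasp; the last joint's range is limited). The gripper opens to 85 mm and grips with 20 to 120 N. Pads are 22 mm wide; open, the fingers measure 114 mm over their backs; the gripper's body (76 mm by 85 mm) begins 54 mm behind the grasp point. The pads swing forward as they close: fully open they stand 13 mm farther back than shut.
Start: joints at [-1.404, 0.313, 0.046, 1.304, 0, 1.431], TCP at [0.174, -0.548, 0.224] pointing down, gripper open.
Joint ranges: [-2.76, 2.76], [-0.86, 1.69], [-1.03, 1.26], [-2.2, 2.34], [-1.47, 1.5], [-3.14, 3.14]. Speed limits (rad/s): [2.57, 2.57, 3.14, 3.14, 3.14, 3.14].

INTERFACE

Orientations are given as a unit quaternion [w, x, y, z].
In Python, from workcell import env gives the robot as it stands.
- The arm moves only by the shell command python3 nudge.py 'ROWS' [OPENING] [FORCE]. ROWS is a JSON list of rows, 1 to 8 of them, each of 6 numbers: dx, dy, dz in m, then a rotation vector rx, ry, rz in rad; each row is the pose to reach, as a shift and turn from the pose commanded when the command began, along the tool's axes at that moment; what a row does not reach only later rows make up. A row lasts 1/8 s, in which the tool goes at most 0.0625 m and 0.188 rad, less where a joint would pass 70% of its speed; a pose out of reach is approached as far as the arm can. OPENING is the finger opening in m, set as the command begins (- or left out keeps the last). The fingers move at their own pace and stop on an object; FORCE is the grip in N (left out, the last holds). Time passes only in rows, so rows that do not move let the fingers close. It prints the time, the measured TCP pose, the force, the opening and the grip force at its end.
- env.get_state(): the state, without advancing time (a new reading comes with each control period).
- env.read_camera(name): name is "scene" or "top" or "wrist"; returns a dict with "image" (384x512x3 uint8, red, green, blue), "K" (3x3 intrinsics, pixels), "D" ([k1, k2, p1, p2, k3] as OpenCV has them; the pictures are not rectified), "R" (3x3) and "t" (3): a world point X has camera coordinates R X + t. Camera axes: x right, y down, z forward; pixel columns grow to the right and rows downward; lengths in m; the calibration is good to about 2 mm. A picture is of the moment at which its call begins. There is no depth.
- env.hand_in(): hands the job in; it is judged then, once.
The state is a dict: "clock": time; "joint_pos": joint angles; "qvel": joint speeds; "tau": joint torques, N m; "tcp_pos": TCP position; "orientation": TCP orientation; "wrist_force": force on the tool from outside, world axes, zero at the start; "ft_torque": the same for the moment, N m; "finger_gap": finger opening in m; "grip_force": force on a finger pad.
Only numpy, scipy, OpenCV 4.12 (cv2) and the standard library are available. Lean on these libraries where they do the work, as an engineer would, in place of code of your own. Each camera call takes 0.05 s, during which the arm holds its last target. There are 200 camera calls.

TASK

Put the two-tier counter display together: lower the grey tray over the four posts until it lies right down on the base, then set the white tray over the thin tops of the same posts and press it fully home on their shoulders, so that both sprung end catches click back over its tongues. The two end frames that carry the posts stand loose and a little out of line, so feel for the posts and work the trays down over all four instead of forcing them, leave both trays level and let go, and do not disturb the goods lying around.

Things in the scene. Friction and masses are not known exactly. Their poses are not given: they have to be found in the camera images.
- stand: Dark steel display base fixed to the counter, 128 (x) x 216 (y) x 18 mm high. Origin: centre of its underside; y along its length, z up. In a slot at each end (y = +-70) stands an end frame: a foot rail with two posts at x = +-44, black collars 34 across at their feet. A post is 19 thick up to z = 115, then a thin pin of 10 up to z = 157; the last 1.5 mm taper to 8.
- collar_plane (a point): Point of the stand on its centre axis, level with the tops of the four collars (z = 26 mm), on which the grey tray's underside comes to rest.
- shoulder_plane (a point): Point of the stand on its centre axis, level with the posts' shoulders (z = 115 mm), on which the white tray's underside comes to rest.
- tip_plane (a point): Point of the stand's centre axis, level with the pin tips (z = 157 mm). THE END FRAMES ARE LOOSE: each has 3.5 mm of play either way along x in its slot and leans up to 0.025 rad (3.7 mm at the tips) either way along y, hinged at z = 10. Where each stands differs every time and is not measured. A sideways push of 2 to 3 N at the tips shifts a frame and it stays there.
- catch_left (a joint): Upright steel spring leaf, 20 wide, at the stand's +y end (y = 103), hinged at z = 12: 0 at rest, grows (rad) when pushed outward. Flared top at z = 149; inward kink at z = 127 reaches y = 95.5. The white tray's tongue wedges it out on the way down (touching from z = 147); it snaps back over the tongue. Passing both catches takes 10 to 25 N; weight alone will not do.
- catch_right (a joint): The same spring leaf at the stand's -y end, mirrored: 0 at rest, grows (rad) when pushed outward.
- lower_tray: Grey open tray, loose, 0.26 to 0.42 kg, 124 (x) x 176 (y) mm, floor 6 thick, rim 26 high, black handle bar. Origin: centre of its underside; y along its length. Corner holes of 26 diameter at x = +-44, y = +-70 fit over the thick part of the posts. Four rubber pads under it, 2.5 high, inside the post pattern. The trays start left of the stand; which is nearer varies.
- lower_grip (a point): Centre of the grey tray's handle bar, 54 mm above its underside. The bar lies along the tray's y over its centre: 12 thick (x), 96 long, 16 high, open from 25 to 46 mm above the underside, with an 8 thick divider under it, carried by two uprights at y = +-40.
- upper_tray: White open tray, loose, 0.26 to 0.42 kg, 124 (x) x 176 (y) mm, floor 6 thick, rim 20 high, brown handle bar. Origin and axes as the grey one. Corner holes of only 13 diameter at x = +-44, y = +-70 fit over the thin pins alone. At the middle of each end a flat tongue (22 wide, 6 thick, at floor level) reaches out to y = +-100. Pads as on the grey tray; either tray may go either way round.
- upper_grip (a point): Centre of the white tray's handle bar, 54 mm above its underside; bar as on the grey tray (12 thick along x, 96 long along y, 16 high).
- carton_a: loose white carton with blue and red print, 38 x 138 x 42, lying behind the trays; bystander
- eraser: white eraser in a blue card sleeve, 23 x 42 x 13, lying near the front; bystander
- jar_red: gouache pot with a white lid and red band, 46 across, 46 high; bystander
- jar_blue: gouache pot with a white lid and blue band, 46 across, 46 high, right of the stand; bystander

How it is judged:
On the way, in this order (a step that is already met when the one before it is completed fails the run):
1. the grey tray lies level on the base's four collars, all four posts through its holes (z of lower_tray in the frame of stand between 0.022 and 0.0285 m and x of lower_tray in the frame of stand between -0.008 and 0.008 m and y of lower_tray in the frame of stand between -0.008 and 0.008 m and angle between the z axis of lower_tray and the z axis of stand, either way round below 0.035 rad and angle between the y axis of lower_tray and the y axis of stand, either way round below 0.12 rad), for 0.2 s.
2. with the grey tray still down, the white tray sits level on the four shoulders and both catches have sprung back over its tongues (all of step 1 and z of upper_tray in the frame of stand between 0.111 and 0.1175 m and x of upper_tray in the frame of stand between -0.008 and 0.008 m and y of upper_tray in the frame of stand between -0.008 and 0.008 m and angle between the z axis of upper_tray and the z axis of stand, either way round below 0.035 rad and angle between the y axis of upper_tray and the y axis of stand, either way round below 0.12 rad and value of joint each of catch_left, catch_right below 0.025 rad), for 0.2 s.
At the end, for the whole second after the job is handed in: Grey tray down on the collars, white tray down on the shoulders (each within 2.5 mm), centred within 8 mm, level within 0.035 rad, in line within 0.12 rad either way round; both catches sprung back (under 0.025 rad); trays released and at rest; no bystander moved over 30 mm (all of step 2 and linear speed of each of lower_tray, upper_tray below 0.01 m/s and angular speed of each of lower_tray, upper_tray below 0.1 rad/s); the robot touches nothing.
It fails at once if one of the goods lying around (carton, pots, eraser) is moved more than 30 mm (distance of any of carton_a, eraser, jar_red, jar_blue from where it was at the start of the episode above 0.03 m).
It fails at once if the lower tray is forced against the stand with more than 80 N (contact force between lower_tray and stand above 80 N).
It fails at once if the upper tray is forced against the stand with more than 80 N (contact force between upper_tray and stand above 80 N).
It also fails if it takes over 72 s, if anything falls off the work surface, if the arm or the gripper's body presses on something with over 40 N, if the wrist force passes 120 N, or if a joint passes its speed limit or range.

## Working session

There is one attempt and no reset: what is moved stays moved. The work goes in short steps, Python scripts to look and compute and a shell command to move; the robot and the scene stay as the last step left them, time stands still between calls to the robot, and variables do not carry over. Pictures are saved under pics/ and viewed, at most 10 in all, crops included, and the job is handed in when it is done.

```bash
ls; mkdir -p pics; python3 - <<'E'
from workcell import env
import cv2,numpy as np
s=env.get_state();print({k:np.round(v,3) for k,v in s.items()})
for n in("scene","top"):
    c=env.read_camera(n);cv2.imwrite(f"pics/{n}0.png",c["image"][:,:,::-1]);print(n,c["K"],c["D"],c["R"],c["t"])
    np.savez(f"{n}0.npz",**c)
E
```

```text
nudge.py
pics
workcell.py
{'clock': np.float64(0.0), 'joint_pos': array([-1.404,  0.314,  0.045,  1.304,  0.   ,  1.431]), 'qvel': array([-0.001,  0.003,  0.   , -0.002,  0.001,  0.   ]), 'tau': array([ 1.0000e-03, -4.8062e+01,  2.9853e+01,  1.9000e-02, -0.0000e+00,
       -0.0000e+00]), 'tcp_pos': array([ 0.174, -0.548,  0.223]), 'orientation': array([-0.001,  0.988,  0.153, -0.   ]), 'wrist_force': array([ 0.62 , -0.279, -0.612]), 'ft_torque': array([0.017, 0.035, 0.019]), 'grip_force': np.float64(0.0), 'finger_gap': np.float64(0.086)}
scene [[477.0244086    0.         252.37764487]
 [  0.         477.0244086  194.28494379]
 [  0.           0.           1.        ]] [-0.20296046  0.          0.          0.          0.        ] [[ 0.46816198 -0.88348829  0.01651685]
 [-0.37344768 -0.2147619  -0.90244898]
 [ 0.80085029  0.41632412 -0.43048   ]] [-0.18778332  0.33671894  0.97951789]
top [[445.90830606   0.         255.55978638]
 [  0.         445.90830606 189.65216589]
 [  0.           0.           1.        ]] [-0.06962957  0.          0.          0.          0.        ] [[-0.21864129 -0.97578411 -0.00643103]
 [-0.92144133  0.20862495 -0.32775221]
 [ 0.32115707 -0.06573435 -0.94474183]] [0.22758672 0.53993115 1.16831651]
```

View pics/scene0.png

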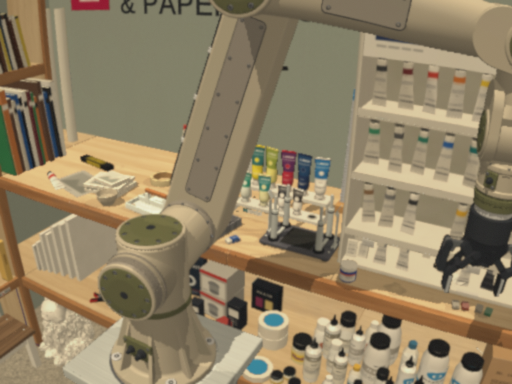

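View pics/top0.png

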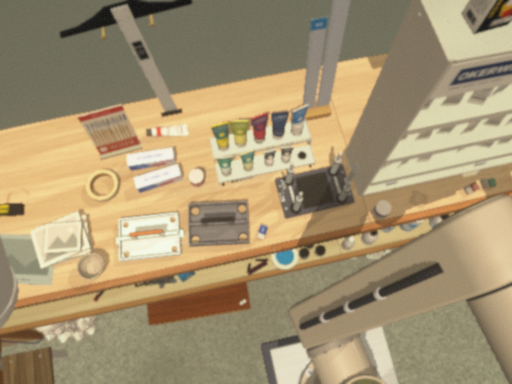

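The top view shows the white tray near (150,235), the grey tray near (219,222), the stand near (315,190), the eraser at (263,230) and the jars at (196,176) and (383,208). I'll enlarge this area.

```bash
cat > h.py <<'E'
import cv2,numpy as np
from scipy.spatial.transform import Rotation as Rn
def ray(c,uv):
    p=cv2.undistortPoints(np.array(uv,float).reshape(-1,1,2),c["K"],c["D"]).reshape(-1,2)
    d=np.c_[p,np.ones(len(p))]@c["R"]
    return -c["R"].T@c["t"],d
def onz(c,uv,z):
    o,d=ray(c,uv);return o+d*((z-o[2])/d[:,2])[:,None]
def proj(c,X):
    return cv2.projectPoints(np.array(X,float).reshape(-1,3),cv2.Rodrigues(c["R"])[0],c["t"],c["K"],c["D"])[0].reshape(-1,2)
E
python3 - <<'E'
import cv2,numpy as np
from h import *
im=cv2.imread("pics/top0.png")[150:270,105:365]
cv2.imwrite("pics/crop1.png",cv2.resize(im,None,fx=3,fy=3,interpolation=cv2.INTER_CUBIC))
c=np.load("top0.npz")
print(onz(c,[(150,235),(219,222),(315,190),(263,230)],0.0))
E
```

```text
[[ 0.53833936  0.43258805  0.        ]
 [ 0.53260291  0.22528374  0.        ]
 [ 0.56688277 -0.07920049  0.        ]
 [ 0.48004346  0.10316136  0.        ]]
```

View pics/crop1.png

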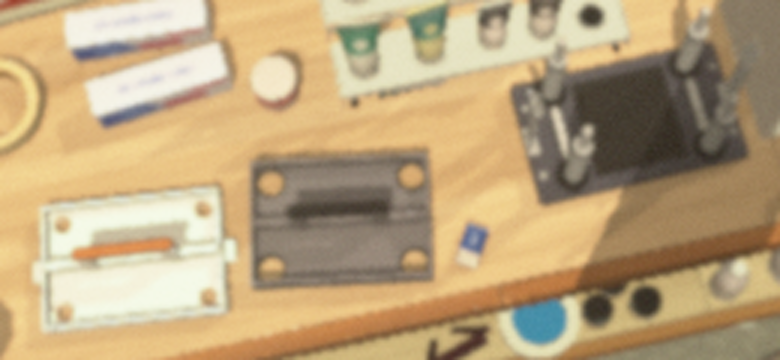

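The crop shows these positions:
- **Grey holes:** (271,182), (411,176), (272,267) and (414,260).
- **White holes:** (63,223), (204,208), (66,312) and (206,297).
- **Stand top corners:** (513,90), (708,45), (746,157) and (541,203).
- **Pin tips:** about (559,48), (703,13), (585,128) and (733,75).

```bash
python3 - <<'E'
import cv2,numpy as np
from h import *
c=np.load("top0.npz")
f=lambda l:(np.array(l,float)+.5)/3-.5+[105,150]
G=np.array([[271,182],[411,176],[272,267],[414,260]]);W=np.array([[63,223],[204,208],[66,312],[206,297]])
S=[[513,90],[708,45],[746,157],[541,203]]
T=[[559,48],[703,13],[585,128],[733,75]]
def fit(P,m):
    # model (2D) -> P
    m=np.array(m,float);pc=P.mean(0);a=m-m.mean(0);b=P[:,:2]-pc[:2]
    H=a.T@b;th=np.arctan2(H[0,1]-H[1,0],H[0,0]+H[1,1])
    R=np.array([[np.cos(th),-np.sin(th)],[np.sin(th),np.cos(th)]])
    print(pc.round(4),"yaw",round(th,3),"res mm",((b-a@R.T)*1e3).round(1).tolist())
m=[[.044,.07],[.044,-.07],[-.044,.07],[-.044,-.07]]
for z,p in((.0055,G),(.0055,W)): fit(onz(c,f(p),z),m)
fit(onz(c,f(S),.018),[[.064,.108],[.064,-.108],[-.064,-.108],[-.064,.108]])
fit(onz(c,f(T),.157),m)
E
```

```text
[0.5274 0.2269 0.0055] yaw -0.173 res mm [[-0.7, 0.0], [-1.2, 0.5], [0.6, -0.8], [1.2, 0.3]]
[0.5335 0.4334 0.0055] yaw -0.112 res mm [[0.8, 0.1], [0.9, -0.8], [-1.2, -1.1], [-0.5, 1.9]]
[ 0.5603 -0.0716  0.018 ] yaw 0.011 res mm [[-3.5, -5.1], [-2.1, 5.0], [2.1, 3.1], [3.6, -3.0]]
[ 0.5669 -0.0733  0.157 ] yaw 0.087 res mm [[-4.0, -1.5], [-11.6, 0.5], [4.2, 2.3], [11.5, -1.3]]
```

```bash
cat >> h.py <<'E'
def rel(s,pos,yaw):
    "shift+turn in tool axes from state s to world TCP pos, tool pointing down with tool x at angle yaw"
    q=s["orientation"];R=Rn.from_quat(q[[1,2,3,0]])
    T=Rn.from_matrix(np.c_[[np.cos(yaw),np.sin(yaw),0],[np.sin(yaw),-np.cos(yaw),0],[0,0,-1]])
    return np.r_[R.inv().apply(np.array(pos)-s["tcp_pos"]),(R.inv()*T).as_rotvec()].round(4)
E
python3 nudge.py '[[0.28,-0.275,-0.15,0,0,-1.31],[0.28,-0.275,-0.15,0,0,-1.31],[0.28,-0.275,-0.15,0,0,-1.31],[0.28,-0.275,-0.15,0,0,-1.31],[0.28,-0.275,-0.15,0,0,-1.31],[0.28,-0.275,-0.15,0,0,-1.31],[0.28,-0.275,-0.15,0,0,-1.31],[0.455,-0.357,-0.17,0,0,-1.31]]'
python3 - <<'E'
from workcell import env
from h import *
print(rel(env.get_state(),[.5,-.07,.40],1.62))
E
```

```text
clock: 1.1
tcp_pos: [0.4035, -0.1581, 0.382]
orientation: [0.001, 0.691, 0.723, -0.0]
wrist_force: [1.6, -1.8, -0.7]
finger_gap: 0.0852
grip_force: 0.0
[ 0.0835  0.1005 -0.0179  0.0017  0.0018 -0.0031]
```

```bash
python3 nudge.py '[[0.08,0.10,-0.02,0,0,0],[0.08,0.10,-0.02,0,0,0],[0.08,0.10,-0.02,0,0,0],[0.08,0.10,-0.02,0,0,0]]'
python3 - <<'E'
from workcell import env
from h import *
c=env.read_camera("wrist");np.savez("w1.npz",**c);cv2.imwrite("pics/w1.png",cv2.resize(c["image"][:,:,::-1],(768,576),interpolation=cv2.INTER_CUBIC))
print((-c["R"].T@c["t"]).round(3),c["R"].round(2).tolist(), c["K"][0,0],env.get_state()["tcp_pos"])
E
```

```text
clock: 1.6
tcp_pos: [0.4994, -0.0744, 0.3999]
orientation: [-0.001, 0.69, 0.724, -0.001]
wrist_force: [0.5, -0.4, -0.2]
finger_gap: 0.0855
grip_force: 0.0
[0.495 0.006 0.55 ] [[1.0, 0.05, -0.0], [0.05, -0.95, 0.31], [0.01, -0.31, -0.95]] 332.76342660213356 [ 0.49885659 -0.07507448  0.40018735]
```

View pics/w1.png

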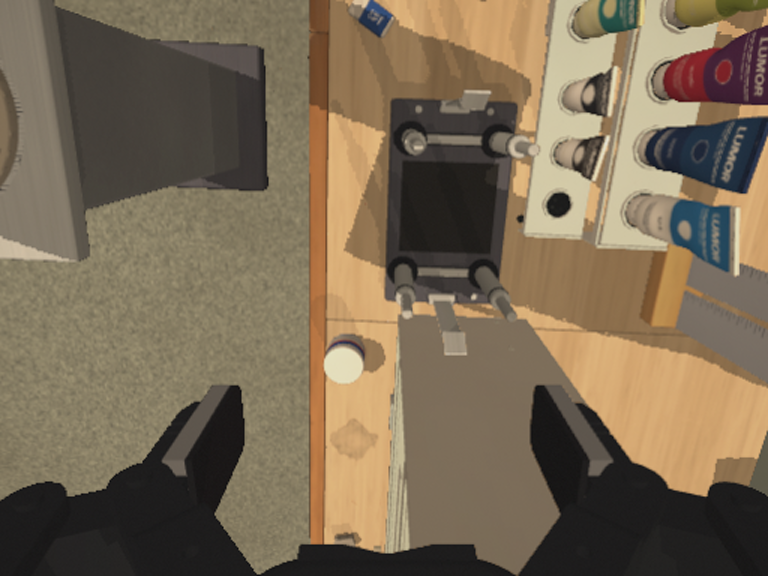

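The wrist view shows the base corners at about (393,98), (516,102), (502,302) and (386,298). The pin tips are at (414,142), (532,149), (407,313) and (510,314), the collars at (411,138), (496,138), (403,274) and (485,272), and the shelf unit's near corner is behind the lower end.

```bash
python3 - <<'E'
from h import *
c=np.load("w1.npz");im=cv2.imread("pics/w1.png")
cv2.imwrite("pics/w1c.png",cv2.resize(im[80:370,360:560],None,fx=2,fy=2,interpolation=cv2.INTER_CUBIC))
f=lambda l:(np.array(l,float)+.5)/1.5-.5
for n,p,z in(("corner",[[393,98],[516,102],[502,302],[386,298]],.018),("tips",[[414,142],[532,149],[407,313],[510,314]],.157),("collars",[[411,138],[496,138],[403,274],[485,272]],.026)):
    P=onz(c,f(p),z);print(n,P[:,:2].round(4).tolist(),P.mean(0).round(4))
E
```

```text
corner [[0.4989, 0.032], [0.6217, 0.034], [0.633, -0.1774], [0.5018, -0.1789]] [ 0.5638 -0.0726  0.018 ]
tips [[0.5152, -0.005], [0.6049, -0.0059], [0.5182, -0.1431], [0.6049, -0.1398]] [ 0.5608 -0.0734  0.157 ]
collars [[0.5188, -0.005], [0.6041, -0.001], [0.5189, -0.1474], [0.6083, -0.1409]] [ 0.5625 -0.0736  0.026 ]
```

View pics/w1c.png

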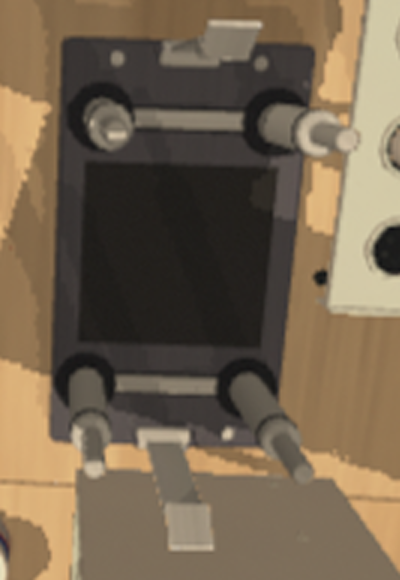

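The crop refines the pin tips to (115,127), (349,140), (95,467) and (304,473). The base corners become (64,38), (314,47), (278,447) and (52,440), and the collars (103,115), (271,120), (86,384) and (247,388).

```bash
python3 - <<'E'
from h import *
c=np.load("w1.npz")
f=lambda l:((np.array(l,float)+.5)/2-.5+[360,80]+.5)/1.5-.5
M=np.array([[-.044,.07],[.044,.07],[-.044,-.07],[.044,-.07]])
C=np.array([[-.064,.108],[.064,.108],[.064,-.108],[-.064,-.108]])
for n,p,z,m in(("corner",[[64,38],[314,47],[278,447],[52,440]],.018,C),("tips",[[115,127],[349,140],[95,467],[304,473]],.157,M),("coll",[[103,115],[271,120],[86,384],[247,388]],.026,M)):
    P=onz(c,f(p),z)
    A,_=cv2.estimateAffinePartial2D(m,P[:,:2]);
    b=P[:,:2]-P[:,:2].mean(0);th=np.arctan2((m[:,0]*b[:,1]-m[:,1]*b[:,0]).sum(),(m*b).sum());R=np.array([[np.cos(th),-np.sin(th)],[np.sin(th),np.cos(th)]])
    print(n,P.mean(0).round(4),"yaw",round(th,3),((b-m@R.T)*1e3).round(1).tolist())
E
```

```text
Traceback (most recent call last):
cv2.error: OpenCV(4.12.0) /io/opencv/modules/calib3d/src/ptsetreg.cpp:1108: error: (-215:Assertion failed) count >= 0 && to.checkVector(2) == count in function 'estimateAffinePartial2D'
```

```bash
cat > fit.py <<'E'
from h import *
M=np.array([[-.044,.07],[.044,.07],[-.044,-.07],[.044,-.07]])
C=np.array([[-.064,.108],[.064,.108],[.064,-.108],[-.064,-.108]])
def fit(n,P,m):
    b=P[:,:2]-P[:,:2].mean(0);th=np.arctan2((m[:,0]*b[:,1]-m[:,1]*b[:,0]).sum(),(m*b).sum());R=np.array([[np.cos(th),-np.sin(th)],[np.sin(th),np.cos(th)]])
    print(n,P.mean(0).round(4),"yaw",round(th,3),((b-m@R.T)*1e3).round(1).tolist())
E
python3 - <<'E'
from fit import *
c=np.load("w1.npz")
f=lambda l:((np.array(l,float)+.5)/2-.5+[360,80]+.5)/1.5-.5
for n,p,z,m in(("corner",[[64,38],[314,47],[278,447],[52,440]],.018,C),("tips",[[115,127],[349,140],[95,467],[304,473]],.157,M),("coll",[[103,115],[271,120],[86,384],[247,388]],.026,M)):
    fit(n,onz(c,f(p),z),m)
E
```

```text
corner [ 0.5628 -0.074   0.018 ] yaw 0.022 [[1.3, -1.3], [-1.8, -2.5], [0.3, 1.4], [0.3, 2.4]]
tips [ 0.5624 -0.0743  0.157 ] yaw 0.003 [[-0.4, -1.3], [0.5, -2.2], [-0.2, 1.1], [0.0, 2.4]]
coll [ 0.5619 -0.0737  0.026 ] yaw 0.012 [[2.0, 0.0], [-1.6, 0.5], [-0.2, -0.7], [-0.2, 0.2]]
```

```bash
python3 - <<'E'
from workcell import env
from h import *
print(rel(env.get_state(),[.5274,.2269,.20],1.398))
E
```

```text
[ 3.004e-01  4.260e-02  2.001e-01 -1.300e-03  2.000e-04  2.187e-01]
```

```bash
python3 nudge.py '[[0.3,0.043,0.2,0,0,0.219],[0.3,0.043,0.2,0,0,0.219],[0.3,0.043,0.2,0,0,0.219],[0.3,0.043,0.2,0,0,0.219],[0.3,0.043,0.2,0,0,0.219],[0.3,0.043,0.2,0,0,0.219],[0.3,0.043,0.2,0,0,0.219]]'
python3 - <<'E'
from workcell import env
from h import *
s=env.get_state();print(s["tcp_pos"],rel(s,[.5274,.2269,.0595],1.398))
c=env.read_camera("wrist");np.savez("w2.npz",**c);cv2.imwrite("pics/w2.png",cv2.resize(c["image"][:,:,::-1],(768,576),interpolation=cv2.INTER_CUBIC))
E
```

```text
clock: 2.52
tcp_pos: [0.5265, 0.2272, 0.1978]
orientation: [-0.001, 0.765, 0.644, -0.002]
wrist_force: [-0.7, -0.3, 0.4]
finger_gap: 0.0854
grip_force: 0.0
[0.52652863 0.2271503  0.19775372] [ 0.0002  0.0016  0.1382 -0.0047  0.0021  0.0012]
```

View pics/w2.png

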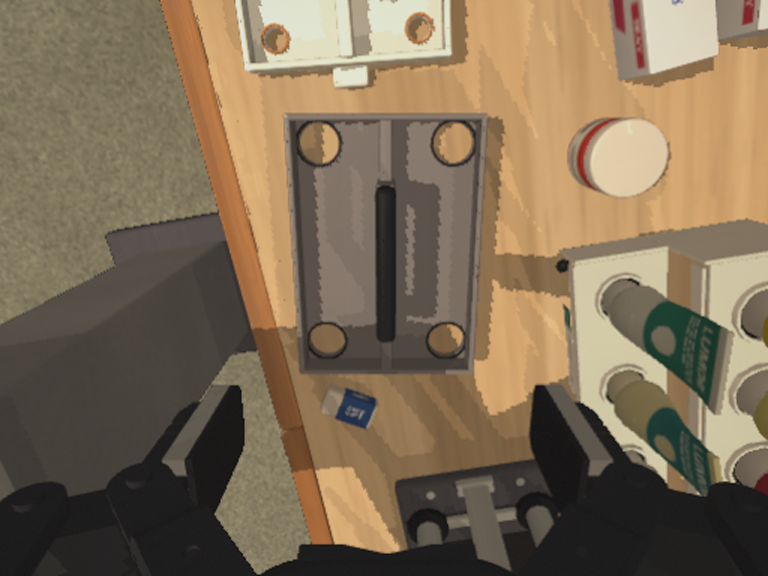

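The wrist view shows the grey tray's holes at (320,144), (453,144), (327,341) and (446,341). The bar runs straight up the image at column 386, from row 185 to 340.

```bash
python3 - <<'E'
from workcell import env
from fit import *
c=np.load("w2.npz")
f=lambda l:(np.array(l,float)+.5)/1.5-.5
fit("grey",onz(c,f([[320,144],[453,144],[327,341],[446,341]]),.0055),M)
print(onz(c,f([[386,185],[386,340]]),.064), onz(c,f([[275,40],[419,29]]),.0055))
print(rel(env.get_state(),[.5274,.2269,.0595],1.398))
E
```

```text
grey [0.5239 0.2252 0.0055] yaw -0.172 [[0.4, 0.7], [-0.1, 0.8], [-0.6, -0.7], [0.3, -0.7]]
[[0.53265074 0.27527054 0.064     ]
 [0.51643213 0.18209035 0.064     ]] [[0.4785776  0.36754693 0.0055    ]
 [0.56734174 0.35830578 0.0055    ]]
[ 1.100e-03  3.000e-04  1.399e-01 -2.500e-03  1.800e-03 -1.000e-04]
```

```bash
python3 nudge.py '[[-0.0005,-0.0025,0.06,0,0,0],[-0.0005,-0.0025,0.11,0,0,0],[-0.0005,-0.0025,0.14,0,0,0],[-0.0005,-0.0025,0.14,0,0,0]]' 0.05
python3 nudge.py '[[0,0,0,0,0,0],[0,0,0,0,0,0],[0,0,0,0,0,0],[0,0,0,0,0,0]]' 0.0 80
```

```text
clock: 3.08
tcp_pos: [0.5248, 0.2241, 0.0596]
orientation: [-0.001, 0.767, 0.642, -0.002]
wrist_force: [-0.7, -0.4, 0.1]
finger_gap: 0.0502
grip_force: 0.0
clock: 3.58
tcp_pos: [0.5264, 0.227, 0.0613]
orientation: [0.0, 0.765, 0.643, 0.0]
wrist_force: [0.4, 0.3, -0.1]
finger_gap: -0.0
grip_force: 0.0
```

```bash
python3 - <<'E'
from workcell import env
from h import *
s=env.get_state();print(s["finger_gap"],s["grip_force"],s["tcp_pos"],s["wrist_force"])
a=env.read_camera("wrist")["image"];b=env.read_camera("top")["image"][150:300,150:350]
a=cv2.resize(a,(480,360));b=cv2.resize(b,(480,360),interpolation=cv2.INTER_CUBIC)
cv2.imwrite("pics/g1.png",np.vstack([a,b])[:,:,::-1][:600] if 0 else cv2.resize(np.hstack([a,b]),(800,300))[:,:,::-1])
E
```

```text
-4.852213977536666e-05 0.0 [0.52643219 0.22695654 0.06127811] [ 0.37689335  0.27381065 -0.09746461]
```

View pics/g1.png

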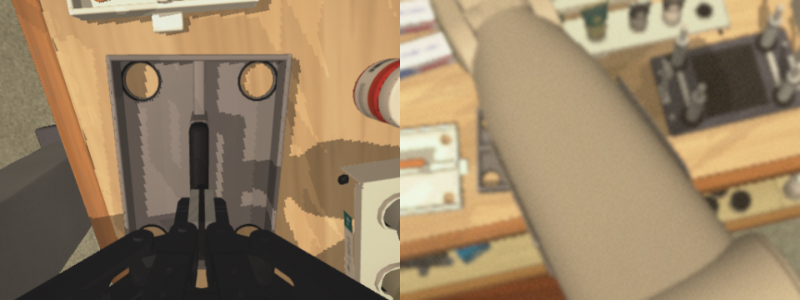

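The left half shows the fingers straddling the bar at about columns 183 and 213, with the bar between them at columns 190 to 208. That doesn't match a reading of 0 mm. I'll let the fingers run longer and read again.

```bash
python3 nudge.py '[[0,0,0,0,0,0],[0,0,0,0,0,0],[0,0,0,0,0,0]]' 0.0 80
python3 - <<'E'
from workcell import env
from h import *
a=env.read_camera("wrist")["image"]
cv2.imwrite("pics/g2.png",cv2.resize(a[180:384,130:382],None,fx=2.8,fy=2.8,interpolation=cv2.INTER_CUBIC)[:,:,::-1])
E
```

```text
clock: 4.05
tcp_pos: [0.526, 0.2268, 0.0605]
orientation: [0.0, 0.766, 0.643, -0.0]
wrist_force: [0.3, 0.3, 0.3]
finger_gap: 0.0002
grip_force: 0.0
```

View pics/g2.png

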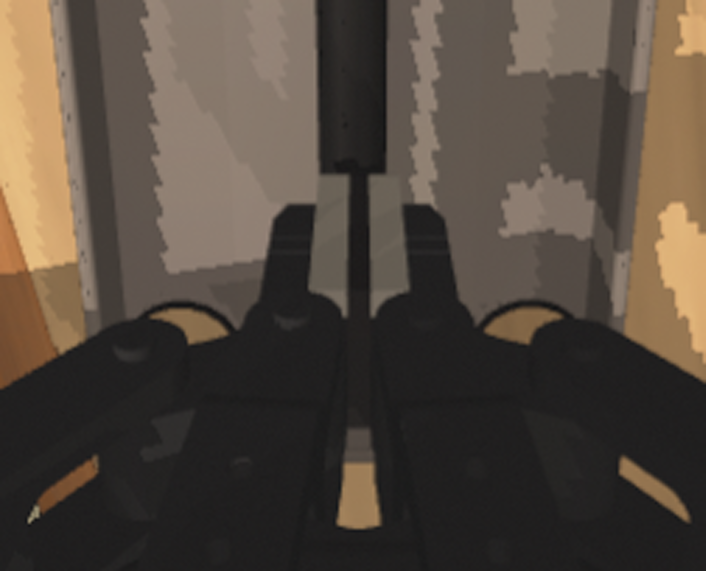

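```bash
python3 - <<'E'
from workcell import env
from h import *
s=env.get_state();c=env.read_camera("wrist")
f=lambda l:np.array(l,float)/2.8+[130,180]
g=lambda X:((proj(c,X)-[130,180])*2.8).round(0).tolist()
t=s["tcp_pos"];R=Rn.from_quat(s["orientation"][[1,2,3,0]]).as_matrix()
u=np.array([.172,.985,0]);b=np.array([.5245,.2275,.064])
print("bar far,near end",g([b+.048*u,b,b-.048*u]),"tcp,grasp,tip",g([t,t+.003*R[:,2],t+.022*R[:,2]]))
print("tip +-11 along x",g([t+.022*R[:,2]+.011*R[:,0],t+.022*R[:,2]-.011*R[:,0]]))
print(onz(c,f([[350,165],[353,172]]),.064),onz(c,[[254,156]],.064))
E
```

```text
bar far,near end [[354.0, -60.0], [355.0, 207.0], [355.0, 430.0]] tcp,grasp,tip [[364.0, 200.0], [364.0, 192.0], [363.0, 148.0]]
tip +-11 along x [[363.0, 97.0], [363.0, 197.0]]
[[0.52511211 0.2357667  0.064     ]
 [0.52539132 0.2343538  0.064     ]] [[0.53183152 0.27614788 0.064     ]]
```

The projections put the pads just above the bar: no contact force, and the bar carries on beneath them. The pad tips seem shorter than stated. I'll open, go 15 mm lower (clear of the floor in either case), and close again.

```bash
python3 nudge.py '[[0,0,0,0,0,0],[0,0,0,0,0,0],[0,-0.001,0.008,0,0,0],[0,-0.001,0.016,0,0,0],[0,-0.001,0.016,0,0,0]]' 0.05
python3 nudge.py '[[0,0,0,0,0,0],[0,0,0,0,0,0],[0,0,0,0,0,0],[0,0,0,0,0,0]]' 0.0 80
python3 - <<'E'
from workcell import env
from h import *
c=env.read_camera("wrist")
cv2.imwrite("pics/g3.png",c["image"][:,:,::-1])
E
```

```text
clock: 4.78
tcp_pos: [0.5241, 0.2267, 0.0433]
orientation: [-0.0, 0.766, 0.643, -0.001]
wrist_force: [-0.7, -0.7, 0.1]
finger_gap: 0.0502
grip_force: 0.0
clock: 5.28
tcp_pos: [0.5251, 0.2271, 0.045]
orientation: [0.0, 0.765, 0.643, 0.0]
wrist_force: [-1.8, 0.6, 4.1]
finger_gap: 0.0098
grip_force: 80.5
```

```bash
python3 nudge.py '[[0,0,0,0,0,0],[0,0,0,0,0,0],[0,0,0.008,0,0,0],[0,0,0.008,0,0,0]]' 0.05
python3 nudge.py '[[0,0,0,0,0,0],[0,0,0,0,0,0],[0,0,0,0,0,0],[0,0,0,0,0,0]]' 0.0 100
python3 nudge.py '[[0,0,-0.02,0,0,0],[0,0,-0.04,0,0,0],[0,0,-0.04,0,0,0]]'
python3 - <<'E'
from workcell import env
from h import *
s=env.get_state();print(s["tcp_pos"],s["wrist_force"],s["ft_torque"],s["finger_gap"])
E
```

```text
clock: 5.82
tcp_pos: [0.5243, 0.2267, 0.0355]
orientation: [-0.0, 0.766, 0.643, -0.001]
wrist_force: [-0.9, -1.3, -0.8]
finger_gap: 0.05
grip_force: 0.0
clock: 6.32
tcp_pos: [0.525, 0.227, 0.0369]
orientation: [-0.0, 0.766, 0.643, 0.0]
wrist_force: [-2.2, -1.3, 3.7]
finger_gap: 0.01
grip_force: 98.5
clock: 6.7
tcp_pos: [0.5262, 0.2272, 0.0775]
orientation: [0.001, 0.766, 0.643, 0.001]
wrist_force: [0.5, -0.4, -2.8]
finger_gap: 0.0096
grip_force: 98.1
[0.52623747 0.22720942 0.07748913] [ 0.49513662 -0.43514482 -2.79249527] [-0.01285734 -0.05104206 -0.03704928] 0.009579816769937953
```

The tray is gripped and lifted, reading about 0.3 kg. Next I'll raise it, carry it near the stand, and measure the held tray's far holes by colour.

```bash
python3 nudge.py '[[0,0,-0.06,0,0,0],[0,0,-0.12,0,0,0],[0,0,-0.16,0,0,0],[0,0,-0.16,0,0,0]]'
python3 - <<'E'
from workcell import env
from h import *
s=env.get_state();print(s["tcp_pos"],rel(s,[.5625,-.0743,.237],1.581))
c=env.read_camera("wrist");np.savez("w3.npz",**c,tcp=s["tcp_pos"],q=s["orientation"]);im=c["image"]
cv2.imwrite("pics/w3.png",cv2.resize(im,(768,576))[:,:,::-1])
hsv=cv2.cvtColor(im,cv2.COLOR_RGB2HSV)
m=cv2.inRange(hsv,(8,70,90),(28,255,255))
n,l,st,ce=cv2.connectedComponentsWithStats(m)
for i in range(1,n):
    if 150<st[i,4]<6000: print(st[i],ce[i].round(1))
E
```

```text
clock: 7.2
tcp_pos: [0.527, 0.2275, 0.2389]
orientation: [0.001, 0.766, 0.643, 0.003]
wrist_force: [0.3, 1.1, -3.6]
finger_gap: 0.0102
grip_force: 98.9
[0.52695923 0.22746998 0.23892888] [-0.2912  0.0869  0.0017  0.0055 -0.0019 -0.1832]
[266  18  17  20 247] [273.8  27.3]
[181  25  17  18 240] [189.   33.7]
[ 151   79   48   51 1945] [174.6 104.2]
[ 317   79   48   51 1913] [340.4 104.1]
[421 157  22  39 450] [429.5 174.3]
[ 470  181   42  112 3153] [494.5 232.6]
[ 388  229   48   42 1062] [410.1 246.4]
[440 248  14  67 285] [445.9 287.6]
[423 285  14  38 305] [430.  303.4]
[  0 355   8  29 159] [  2.7 372.2]
```

View pics/w3.png

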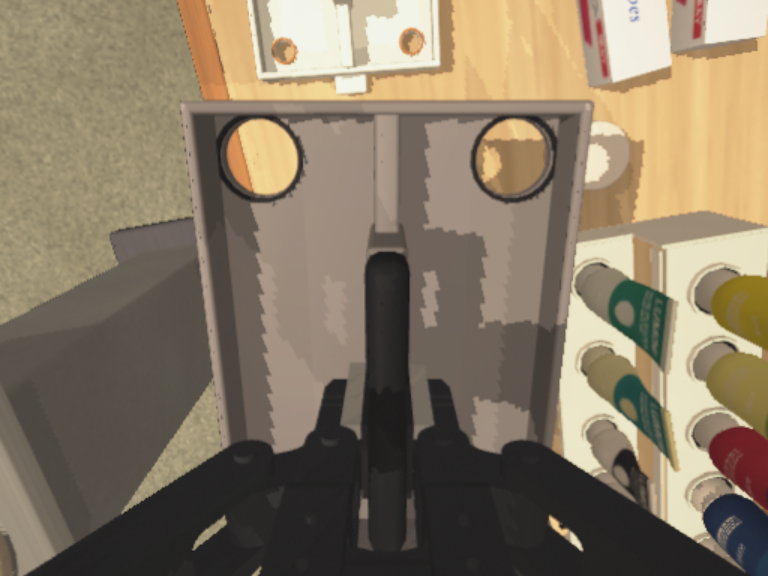

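The tray hangs straight in the gripper, with its far holes at (260,158) and (513,158). I'll work out where they lie in the tool frame.

```bash
python3 - <<'E'
from h import *
c=np.load("w3.npz");t=c["tcp"];R=Rn.from_quat(c["q"][[1,2,3,0]]).as_matrix()
for zo in(-.028,-.031,-.034):
    P=onz(c,[[174.6,104.2],[340.4,104.1]],t[2]+zo);print(((P-t)@R).round(4).tolist(),np.linalg.norm(P[0]-P[1]))
E
```

```text
[[0.0702, -0.0441, 0.0279], [0.0702, 0.0418, 0.0284]] 0.0859136888270806
[[0.07, -0.0448, 0.0309], [0.07, 0.0425, 0.0314]] 0.08735933140306225
[[0.0699, -0.0455, 0.0339], [0.0699, 0.0433, 0.0344]] 0.08880497397904395
```

```bash
python3 nudge.py '[[-0.29,0.087,0,0,0,-0.183],[-0.29,0.087,0,0,0,-0.183],[-0.29,0.087,0,0,0,-0.183],[-0.29,0.087,0,0,0,-0.183],[-0.29,0.087,0,0,0,-0.183],[-0.29,0.087,0,0,0,-0.183],[-0.29,0.087,0,0,0,-0.183]]'
python3 - <<'E'
from workcell import env
from h import *
s=env.get_state();print(s["tcp_pos"],rel(s,[.5625,-.0743,.237],1.581),s["wrist_force"],s["ft_torque"])
c=env.read_camera("wrist");np.savez("w4.npz",**c,tcp=s["tcp_pos"],q=s["orientation"]);cv2.imwrite("pics/w4.png",cv2.resize(c["image"],(768,576))[:,:,::-1])
E
```

```text
clock: 8.12
tcp_pos: [0.5595, -0.0734, 0.2338]
orientation: [-0.002, 0.704, 0.71, -0.001]
wrist_force: [0.2, -0.1, -2.2]
finger_gap: 0.0099
grip_force: 98.7
[ 0.55946726 -0.07342417  0.23377294] [-0.0009  0.003  -0.0032 -0.0047 -0.0018 -0.0012] [ 0.24565797 -0.12831748 -2.15880953] [ 0.03074757  0.03283212 -0.03396157]
```

The tray is centred on the TCP to about 1 mm (y −0.001). I'll lower it over the thin pins first, where there is 8 mm of clearance.

```bash
python3 nudge.py '[[-0.001,0.0035,0.02,0,0,0],[-0.001,0.0035,0.04,0,0,0],[-0.001,0.0035,0.055,0,0,0],[-0.001,0.0035,0.07,0,0,0],[-0.001,0.0035,0.077,0,0,0],[-0.001,0.0035,0.077,0,0,0]]'
python3 - <<'E'
from workcell import env
from h import *
s=env.get_state();print(s["tcp_pos"],rel(s,[.5635,-.0743,.157],1.581),s["wrist_force"],s["ft_torque"])
c=env.read_camera("wrist");np.savez("w5.npz",**c,tcp=s["tcp_pos"],q=s["orientation"]);cv2.imwrite("pics/w5.png",cv2.resize(c["image"],(768,576))[:,:,::-1])
E
```

```text
clock: 8.93
tcp_pos: [0.5641, -0.0745, 0.1592]
orientation: [-0.0, 0.704, 0.711, -0.0]
wrist_force: [0.3, -0.9, -2.2]
finger_gap: 0.0101
grip_force: 98.7
[ 0.56409139 -0.07446362  0.15919999] [ 0.0002 -0.0006  0.0022 -0.0007 -0.0001 -0.    ] [ 0.31797573 -0.87197362 -2.16592039] [-0.09786352 -0.01165614  0.00201931]
```

```bash
python3 nudge.py '[[0,0,0.004,0,0,0],[0,0,0.008,0,0,0],[0,0,0.012,0,0,0],[0,0,0.016,0,0,0],[0,0,0.02,0,0,0],[0,0,0.02,0,0,0]]'
python3 -c "
from workcell import env
s=env.get_state();print(s['tcp_pos'],s['wrist_force'],s['ft_torque'])"
```

```text
clock: 9.72
tcp_pos: [0.5641, -0.0746, 0.1391]
orientation: [-0.0, 0.704, 0.711, -0.0]
wrist_force: [0.3, 0.9, -3.8]
finger_gap: 0.0099
grip_force: 98.7
[ 0.56405433 -0.07457576  0.13910439] [ 0.34304711  0.86778092 -3.84103487] [0.00307566 0.03258958 0.0198639 ]
```

```bash
python3 nudge.py '[[0,0,0.01,0,0,0],[0,0,0.02,0,0,0],[0,0,0.03,0,0,0],[0,0,0.04,0,0,0],[0,0,0.05,0,0,0],[0,0,0.06,0,0,0],[0,0,0.066,0,0,0],[0,0,0.07,0,0,0]]'
python3 nudge.py '[[0,0,0.002,0,0,0],[0,0,0.005,0,0,0],[0,0,0.008,0,0,0],[0,0,0.008,0,0,0]]'
python3 -c "
from workcell import env
s=env.get_state();print(s['tcp_pos'],s['wrist_force'],s['ft_torque'])"
```

```text
clock: 10.72
tcp_pos: [0.5643, -0.0746, 0.0692]
orientation: [-0.0, 0.704, 0.711, -0.0]
wrist_force: [0.2, 0.4, -2.8]
finger_gap: 0.0099
grip_force: 98.7
clock: 11.22
tcp_pos: [0.5642, -0.0746, 0.0614]
orientation: [-0.0, 0.704, 0.711, -0.0]
wrist_force: [-0.2, 0.2, -3.1]
finger_gap: 0.0094
grip_force: 98.7
[ 0.56419287 -0.07463408  0.061427  ] [-0.16728795  0.16506657 -3.05239791] [ 0.02438632 -0.04070392 -0.02867737]
```

Not touching yet (underside at about 27 mm). I'll ease down the last 2 mm.

```bash
python3 nudge.py '[[0,0,0.001,0,0,0],[0,0,0.002,0,0,0],[0,0,0.002,0,0,0]]'
python3 -c "
from workcell import env
s=env.get_state();print(s['tcp_pos'],s['wrist_force'],s['ft_torque'])"
```

```text
clock: 11.6
tcp_pos: [0.5645, -0.0747, 0.0604]
orientation: [0.0, 0.704, 0.711, 0.0]
wrist_force: [-2.4, 0.5, 4.9]
finger_gap: 0.0093
grip_force: 99.8
[ 0.56447242 -0.07471161  0.06039565] [-2.43015486  0.54816506  4.93906504] [ 0.08594787  0.55372375 -0.0308802 ]
```

```bash
python3 nudge.py '[[0,0,0,0,0,0],[0,0,0,0,0,0],[0,0,0,0,0,0],[0,0,-0.06,0,0,0],[0,0,-0.12,0,0,0],[0,0,-0.18,0,0,0],[0,0,-0.24,0,0,0],[0,0,-0.29,0,0,0]]' 0.05
python3 nudge.py '[[-0.02,-0.064,-0.05,0,0,0],[-0.02,-0.064,-0.05,0,0,0],[-0.02,-0.064,-0.05,0,0,0]]'
python3 - <<'E'
from workcell import env
from h import *
s=env.get_state();print(s["tcp_pos"],rel(s,[.5335,.4334,.15],1.459))
c=env.read_camera("wrist");np.savez("w6.npz",**c);im=c["image"];cv2.imwrite("pics/w6.png",cv2.resize(im[30:264,160:432],None,fx=2.5,fy=2.5,interpolation=cv2.INTER_CUBIC)[:,:,::-1])
E
```

```text
clock: 12.6
tcp_pos: [0.5645, -0.0747, 0.3524]
orientation: [0.001, 0.704, 0.711, 0.001]
wrist_force: [0.8, -0.4, -0.2]
finger_gap: 0.0502
grip_force: 0.0
clock: 12.98
tcp_pos: [0.5005, -0.0957, 0.4007]
orientation: [0.001, 0.704, 0.71, 0.001]
wrist_force: [1.4, -1.8, -0.3]
finger_gap: 0.05
grip_force: 0.0
[ 0.50045524 -0.09565001  0.40068539] [0.529  0.037  0.2503 0.0028 0.0007 0.1206]
```

View pics/w6.png

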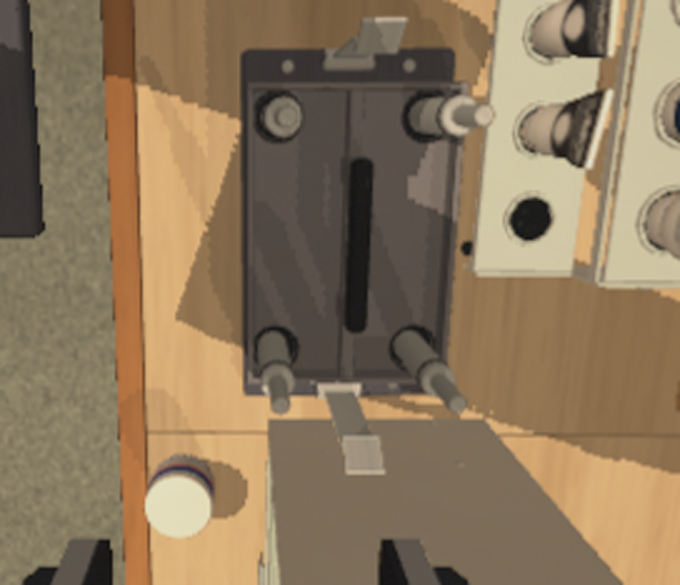

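The grey tray is down flat with all four posts through it. The pin tips are at (287,113), (485,115), (281,404) and (458,404) in this crop, and both catches are upright.

```bash
python3 - <<'E'
from fit import *
c=np.load("w6.npz")
f=lambda l:(np.array(l,float)+.5)/2.5-.5+[160,30]
P=onz(c,f([[287,113],[485,115],[281,404],[458,404]]),.157);print(P[:,:2].round(4).tolist());fit("tips",P,M)
fit("corner base y",onz(c,f([[243,50],[454,50],[247,394],[449,394]]),.0200),C[[0,1,3,2]])
E
python3 nudge.py '[[0.529,0.037,0.1,0,0,0.12],[0.529,0.037,0.1,0,0,0.12],[0.529,0.037,0.1,0,0,0.12],[0.529,0.037,0.1,0,0,0.12],[0.529,0.037,0.15,0,0,0.12],[0.529,0.037,0.15,0,0,0.12],[0.529,0.037,0.15,0,0,0.12],[0.529,0.037,0.15,0,0,0.12]]' 0.085
python3 nudge.py '[[0.029,0.002,0.04,0,0,0],[0.029,0.002,0.04,0,0,0],[0.029,0.002,0.04,0,0,0]]'
python3 - <<'E'
from workcell import env
from h import *
s=env.get_state();print(s["tcp_pos"])
c=env.read_camera("wrist");np.savez("w7.npz",**c,tcp=s["tcp_pos"],q=s["orientation"]);im=c["image"]
# predicted holes, local wood-coloured blobs
m=cv2.inRange(cv2.cvtColor(im,cv2.COLOR_RGB2HSV),(5,90,60),(28,255,255))
n,l,st,ce=cv2.connectedComponentsWithStats(m)
th=-.112;R=np.array([[np.cos(th),-np.sin(th)],[np.sin(th),np.cos(th)]])
for a in([-.044,.07],[.044,.07],[-.044,-.07],[.044,-.07]):
    print("pred",proj(c,np.r_[[.5335,.4334]+R@a,.0055]).round(1))
for i in range(1,n):
    if 60<st[i,4]<3000: print(st[i],ce[i].round(1))
E
```

```text
[[0.5181, -0.0062], [0.6065, -0.0063], [0.5184, -0.1426], [0.6065, -0.1419]]
tips [ 0.5624 -0.0742  0.157 ] yaw 0.002 [[-0.2, -1.8], [0.2, -2.1], [-0.1, 1.7], [0.0, 2.2]]
corner base y [ 0.5652 -0.0738  0.02  ] yaw 0.036 [[0.9, -0.3], [-2.9, -3.9], [-2.6, 3.9], [4.6, 0.3]]
clock: 14.02
tcp_pos: [0.5287, 0.3871, 0.264]
orientation: [-0.0, 0.745, 0.667, -0.002]
wrist_force: [1.5, 0.5, -0.0]
finger_gap: 0.0848
grip_force: 0.0
clock: 14.4
tcp_pos: [0.534, 0.4129, 0.2263]
orientation: [-0.0, 0.745, 0.667, -0.001]
wrist_force: [0.4, 0.8, 0.0]
finger_gap: 0.0846
grip_force: 0.0
[0.53400186 0.41286874 0.22628716]
pred [[214.7  72.9]]
pred [[298.7  73.1]]
pred [[219.3 199. ]]
pred [[293.8 199.2]]
[203  66  17  18 213] [211.   74.3]
[288  66  16  17 217] [295.4  73.8]
[ 247   98   13  100 1238] [253.2 147. ]
[210 195  15  14 142] [216.8 200.9]
[285 195  15  13 133] [291.7 200.5]
```

```bash
python3 - <<'E'
from workcell import env
from fit import *
c=np.load("w7.npz")
P=onz(c,[[211,74.3],[295.4,73.8],[216.8,200.9],[291.7,200.5]],.0055);fit("w",P,M)
print("bar",onz(c,[[253.2,99],[253.2,197]],.064)); p=P.mean(0)
s=env.get_state();print(s["tcp_pos"])
for z in(.1,.0365):print(rel(s,[p[0],p[1],z],np.pi/2-.112))
E
```

```text
w [0.5302 0.4322 0.0055] yaw -0.105 [[-0.2, 0.5], [0.3, 0.5], [-0.4, -0.5], [0.2, -0.5]]
bar [[0.53587761 0.47986421 0.064     ]
 [0.52520478 0.38680306 0.064     ]]
[0.53461809 0.41264743 0.22776049]
[ 1.900e-02 -6.600e-03  1.278e-01 -1.000e-04  4.000e-04  1.600e-03]
[ 1.900e-02 -6.600e-03  1.913e-01 -1.000e-04  4.000e-04  1.600e-03]
```

```bash
python3 nudge.py '[[0.019,-0.0065,0.05,0,0,0],[0.019,-0.0065,0.1,0,0,0],[0.019,-0.0065,0.14,0,0,0],[0.019,-0.0065,0.17,0,0,0],[0.019,-0.0065,0.191,0,0,0],[0.019,-0.0065,0.191,0,0,0]]' 0.05
python3 nudge.py '[[0,0,0,0,0,0],[0,0,0,0,0,0],[0,0,0,0,0,0],[0,0,0,0,0,0],[0,0,0,0,0,0]]' 0.0 115
python3 nudge.py '[[0,0,-0.03,0,0,0],[0,0,-0.09,0,0,0],[0,0,-0.15,0,0,0],[0,0,-0.2,0,0,0],[0,0,-0.2,0,0,0],[0,0,-0.2,0,0,0]]'
python3 - <<'E'
from workcell import env
from h import *
s=env.get_state();t=s["tcp_pos"];print(t,s["wrist_force"],s["ft_torque"],rel(s,[.5624,-.0742,.237],1.581))
c=env.read_camera("wrist");np.savez("w8.npz",**c,tcp=t,q=s["orientation"]);im=c["image"];cv2.imwrite("pics/w8.png",im[:,:,::-1])
R=Rn.from_quat(s["orientation"][[1,2,3,0]]).as_matrix()
for x in([.07,-.044,.031],[.07,.044,.031],[.1,0,.031]):print("pred",proj(c,t+R@x).round(1))
hsv=cv2.cvtColor(im,cv2.COLOR_RGB2HSV)
w=cv2.inRange(hsv,(0,0,120),(179,60,255))
cnt,h=cv2.findContours(w,cv2.RETR_CCOMP,cv2.CHAIN_APPROX_NONE)
for k,a in zip(cnt,h[0]):
    if a[3]>=0 and 150<cv2.contourArea(k)<3000: print("hole",cv2.boundingRect(k),cv2.contourArea(k),[round(v,1) for v in cv2.fitEllipse(k)[0]])
E
```

```text
clock: 15.2
tcp_pos: [0.5301, 0.4311, 0.0365]
orientation: [-0.0, 0.745, 0.667, -0.001]
wrist_force: [0.3, -0.1, -0.1]
finger_gap: 0.0501
grip_force: 0.0
clock: 15.82
tcp_pos: [0.5315, 0.4331, 0.0391]
orientation: [0.001, 0.745, 0.667, 0.002]
wrist_force: [0.0, -1.4, 5.4]
finger_gap: 0.0093
grip_force: 113.3
clock: 16.58
tcp_pos: [0.5296, 0.4324, 0.2354]
orientation: [-0.0, 0.745, 0.667, -0.001]
wrist_force: [-0.8, 0.1, -5.0]
finger_gap: 0.0093
grip_force: 113.4
[0.52958787 0.43237236 0.2353696 ] [-0.75464591  0.09988651 -4.97093143] [-0.01743531  0.0468352  -0.03981414] [-0.4999  0.0882 -0.0012 -0.0015  0.0011 -0.1202]
pred [[176.2 104.4]]
pred [[343.4 104.4]]
pred [[259.9  42.2]]
hole (417, 204, 12, 25) 197.0 [421.7, 215.4]
hole (415, 175, 13, 29) 236.5 [420.2, 189.6]
hole (476, 187, 14, 27) 219.0 [482.3, 199.6]
hole (324, 88, 37, 37) 981.5 [342.0, 105.5]
hole (355, 76, 25, 20) 161.0 [365.7, 84.4]
```

```bash
python3 - <<'E'
from h import *
c=np.load("w8.npz");im=c["image"];g=cv2.cvtColor(im,cv2.COLOR_RGB2GRAY)
t=c["tcp"];R=Rn.from_quat(c["q"][[1,2,3,0]]).as_matrix();pts=[]
for x0 in(150,317):
    r=cv2.resize(g[78:132,x0:x0+54],None,fx=4,fy=4,interpolation=cv2.INTER_CUBIC)
    h=cv2.HoughCircles(cv2.GaussianBlur(r,(9,9),2),cv2.HOUGH_GRADIENT,1,200,param1=80,param2=15,minRadius=30,maxRadius=80)
    print(h); pts.append(h[0,0,:2]/4+[x0,78])
print(pts)
for zo in(-.028,-.031,-.034):
    P=onz(c,pts,t[2]+zo);print(((P-t)@R).round(4).tolist(),np.linalg.norm(P[0]-P[1]))
E
python3 nudge.py '[[-0.5,0.088,-0.02,0,0,-0.12],[-0.5,0.088,-0.02,0,0,-0.12],[-0.5,0.088,-0.02,0,0,-0.12],[-0.5,0.088,-0.02,0,0,-0.12],[-0.5,0.088,-0.02,0,0,-0.12],[-0.5,0.088,-0.02,0,0,-0.12],[-0.5,0.088,-0.02,0,0,-0.12],[-0.5,0.088,-0.02,0,0,-0.12]]'
python3 nudge.py '[[-0.01,0,0,0,0,0],[-0.01,0,0,0,0,0],[-0.01,0,0,0,0,0]]'
python3 - <<'E'
from workcell import env
from h import *
s=env.get_state();t=s["tcp_pos"];print(t,rel(s,[.5634,-.0742,.215],1.573))
E
```

```text
[[[ 89.5 116.5  71.6]]]
[[[103.5 113.5  69.6]]]
[array([172.375, 107.125]), array([342.875, 106.375])]
[[0.0688, -0.0454, 0.028], [0.0692, 0.0431, 0.0279]] 0.08843393619883815
[[0.0686, -0.0461, 0.031], [0.069, 0.0438, 0.0309]] 0.08992438464948833
[[0.0684, -0.0469, 0.034], [0.0688, 0.0445, 0.0339]] 0.09141483310013855
clock: 17.62
tcp_pos: [0.5607, -0.0676, 0.2539]
orientation: [-0.002, 0.704, 0.711, -0.001]
wrist_force: [0.9, 0.7, -3.3]
finger_gap: 0.0093
grip_force: 113.3
clock: 18.0
tcp_pos: [0.5616, -0.0744, 0.2554]
orientation: [-0.001, 0.703, 0.711, -0.0]
wrist_force: [0.4, -0.1, -3.7]
finger_gap: 0.0095
grip_force: 113.3
[ 0.56162031 -0.07441592  0.25539251] [ 0.0002  0.0019  0.0404 -0.0021 -0.0011  0.0093]
```

```bash
python3 nudge.py '[[0.0006,0.0018,0.02,0,-0.04,0.009],[0.0006,0.0018,0.04,0,-0.04,0.009],[0.0006,0.0018,0.05,0,-0.04,0.009],[0.0006,0.0018,0.05,0,-0.04,0.009],[0.0006,0.0018,0.05,0,-0.04,0.009]]'
python3 - <<'E'
from workcell import env
from h import *
s=env.get_state();t=s["tcp_pos"];print(t,s["wrist_force"],s["ft_torque"])
c=env.read_camera("wrist");np.savez("w9.npz",**c,tcp=t,q=s["orientation"]);im=c["image"]
R=Rn.from_quat(s["orientation"][[1,2,3,0]]).as_matrix()
g=cv2.cvtColor(im,cv2.COLOR_RGB2GRAY)
print("pins",proj(c,[[.5182,-.0062,.157],[.6065,-.0062,.157]]).round(1).tolist())
for x in([.069,-.0452,.031],[.069,.0434,.031]):
    p=proj(c,t+R@x)[0];print("hole pred",p.round(1));u,v=p.astype(int)
    print("\n".join(" ".join("%3d"%k for k in r) for r in g[v-18:v+20:2,u-24:u+26:2]))
E
```

```text
clock: 18.62
tcp_pos: [0.5645, -0.0751, 0.2072]
orientation: [0.015, 0.706, 0.708, -0.014]
wrist_force: [-0.1, 1.0, -4.2]
finger_gap: 0.0094
grip_force: 113.2
[ 0.56450635 -0.0750603   0.20721753] [-0.14018392  0.99609263 -4.17144495] [ 0.12027315 -0.00273217  0.04580976]
pins [[178.7, 101.3], [332.9, 101.5]]
hole pred [174.  106.6]
121 119 120 120 119 119 119 119 120 119 119 120 120 120 120 120 120 120 120 120 120 119 120 120 119
122 119 119 120 119 119 119 107  97  80  66  65  65  68  94 108 120 120 120 120 120 120 119 120 120
135 120 119 120 119 118 107  68  65  63  72  79  79  69  65  64  95 118 120 119 120 120 120 120 120
135 121 119 120 120  97  66  65  83  88 123 150 141 137 102  70  65  71 117 120 120 120 120 120 120
135 121 119 119 118  67  64  85  88 131 151 141 124  96  86  85  71  65  85 120 120 119 120 120 120
135 136 120 120  80  66  72  88 125 151 151 129  87  90  91  91  89  69  64 105 120 120 120 120 120
135 135 121 120  71  63  96  82 135 150 151  89  88  89  90  91  92  85  65  70 120 120 120 120 120
135 135 122 120  66  53  94  93 140 150 151  90  90  89  89  89  
[... 2358 characters left out ...]

197 197 198 197 197 110 113 108 106 105 102 107 129 168 168 151 125 168 105 110 171 187 186 186 186
197 198 197 197 197 146 110 110 106 105 103 104 141 168 151 119 165 118 109 133 171 187 187 187 186
198 197 197 197 198 197 111 118 129 109 102 105 141 146 135 157 123 111 129 137 171 187 187 187 186
198 197 197 197 198 197 175 116 110 117 114 111 150 142 120 100 110 115 181 187 187 187 187 186 187
197 197 198 197 197 197 197 190 130 110 110 107 104 123 110 117 162 153 183 189 187 187 186 187 186
198 197 197 197 197 197 197 197 197 191 166 150 150 151 175 192 198 197 197 190 187 186 187 187 186
198 198 197 197 198 198 197 197 197 197 197 197 197 197 197 197 197 198 197 190 187 187 187 186 187
```

```bash
python3 - <<'E'
from h import *
c=np.load("w9.npz");t=c["tcp"]
print("pins",onz(c,[[178.6,104],[336,103.4]],.157).round(4).tolist())
for z in(.168,.171,.174):
  P=onz(c,[[173.4,106.6],[342,106]],z);print(z,P.round(4).tolist(),P[1,0]-P[0,0])
E
```

```text
pins [[0.518, -0.0077, 0.157], [0.6084, -0.0073, 0.157]]
0.168 [[0.5176, -0.008, 0.168], [0.6092, -0.0076, 0.168]] 0.09161820368346762
0.171 [[0.5183, -0.0077, 0.171], [0.6085, -0.0073, 0.171]] 0.09014009558689573
0.174 [[0.5191, -0.0074, 0.174], [0.6077, -0.007, 0.174]] 0.08866198749032395
```

The left holes sit within about 0.5 mm of the left pins. I'll go down with that end leading.

```bash
python3 nudge.py '[[0,0,0.003,0,0,0],[0,0,0.006,0,0,0],[0,0,0.008,0,0,0],[0,0,0.01,0,0,0],[0,0,0.012,0,0,0],[0,0,0.014,0,0,0],[0,0,0.014,0,0,0]]'
python3 -c "
from workcell import env
s=env.get_state();print(s['tcp_pos'],s['wrist_force'],s['ft_torque'])"
```

```text
clock: 19.55
tcp_pos: [0.5639, -0.0759, 0.1922]
orientation: [0.014, 0.707, 0.707, -0.014]
wrist_force: [-0.3, 0.3, -4.1]
finger_gap: 0.0089
grip_force: 113.3
[ 0.56393314 -0.07586834  0.19220503] [-0.33048944  0.31612497 -4.05213258] [ 0.09515617 -0.03806135  0.00660012]
```

```bash
python3 nudge.py '[[0.001,0,0,0,0,0],[0.002,0,0,0,0,0],[0.003,0,0,0,0,0],[0.0038,0,0,0,0,0],[0.0038,0,0,0,0,0]]'
python3 -c "
from workcell import env
s=env.get_state();print(s['tcp_pos'],s['wrist_force'],s['ft_torque'])"
```

```text
clock: 20.18
tcp_pos: [0.5643, -0.0724, 0.1925]
orientation: [0.015, 0.707, 0.707, -0.014]
wrist_force: [0.3, -3.1, -3.2]
finger_gap: 0.0094
grip_force: 113.5
[ 0.5642548  -0.07242119  0.19251784] [ 0.32687909 -3.10672773 -3.17300772] [-0.49021841  0.04513812  0.09325265]
```

```bash
python3 nudge.py '[[0,0,0.001,0,0.01,0],[-0.0005,0,0.002,0,0.02,0],[-0.001,0,0.003,0,0.03,0],[-0.0014,0,0.004,0,0.04,0],[-0.0014,0,0.004,0,0.04,0]]'
python3 - <<'E'
from workcell import env
from h import *
s=env.get_state();print(s['tcp_pos'],s['orientation'],s['wrist_force'],s['ft_torque'],rel(s,s['tcp_pos'],1.573))
E
```

```text
clock: 20.8
tcp_pos: [0.5639, -0.0736, 0.1879]
orientation: [-0.0, 0.707, 0.707, 0.0]
wrist_force: [0.2, -0.4, -3.9]
finger_gap: 0.0094
grip_force: 113.3
[ 0.56385264 -0.07363452  0.18793815] [-4.36647145e-04  7.06900177e-01  7.07313181e-01  1.11260969e-04] [ 0.24071241 -0.39552315 -3.93372609] [-0.11947359 -0.00548839  0.08163984] [ 0.      0.      0.     -0.0005 -0.0008 -0.0016]
```

```bash
python3 nudge.py '[[0,0,0.002,0,0,0],[0,0,0.004,0,0,0],[0,0,0.006,0,0,0],[0,0,0.006,0,0,0]]'
python3 -c "
from workcell import env
s=env.get_state();print(s['tcp_pos'],s['orientation'],s['wrist_force'],s['ft_torque'])"
```

```text
clock: 21.3
tcp_pos: [0.5639, -0.0735, 0.182]
orientation: [-0.0, 0.707, 0.707, -0.0]
wrist_force: [0.6, -1.1, -4.5]
finger_gap: 0.0093
grip_force: 113.2
[ 0.56393145 -0.073542    0.1820147 ] [-9.82071757e-05  7.06725797e-01  7.07487552e-01 -4.62842698e-05] [ 0.61231656 -1.09112448 -4.50222576] [-0.17716861 -0.0363698   0.0475767 ]
```

```bash
python3 nudge.py '[[0,0,0.002,0,0,0],[0,0,0.004,0,0,0],[0,0,0.006,0,0,0],[0,0,0.008,0,0,0],[0,0,0.01,0,0,0],[0,0,0.01,0,0,0]]'
python3 -c "
from workcell import env
s=env.get_state();print(s['tcp_pos'],s['orientation'],s['wrist_force'],s['ft_torque'])"
```

```text
clock: 22.05
tcp_pos: [0.5641, -0.0737, 0.1723]
orientation: [0.0, 0.707, 0.707, 0.0]
wrist_force: [0.1, -0.5, -3.0]
finger_gap: 0.0091
grip_force: 113.4
[ 0.56411235 -0.07374613  0.17231326] [1.74543414e-04 7.06811611e-01 7.07401803e-01 7.38996893e-05] [ 0.13383818 -0.50275168 -2.96965544] [-0.09610892 -0.01393936 -0.0140375 ]
```

```bash
python3 nudge.py '[[0,0,0.002,0,0,0],[0,0,0.004,0,0,0],[0,0,0.006,0,0,0],[0,0,0.008,0,0,0],[0,0,0.01,0,0,0],[0,0,0.01,0,0,0]]'
python3 -c "
from workcell import env
s=env.get_state();print(s['tcp_pos'],s['orientation'],s['wrist_force'],s['ft_torque'])"
```

```text
clock: 22.8
tcp_pos: [0.5648, -0.0736, 0.1642]
orientation: [0.001, 0.707, 0.708, 0.001]
wrist_force: [-3.2, -0.1, 8.8]
finger_gap: 0.009
grip_force: 115.2
[ 0.56478459 -0.07362171  0.16420458] [0.00128567 0.70662892 0.70758259 0.00088463] [-3.17088623 -0.10476755  8.82821094] [0.21222327 0.62860905 0.04220189]
```

```bash
python3 nudge.py '[[0,0,0.001,0,0,0],[0,0,0.002,0,0,0],[0,0,0.003,0,0,0],[0,0,0.004,0,0,0],[0,0,0.004,0,0,0]]'
python3 -c "
from workcell import env
s=env.get_state();print(s['tcp_pos'],s['orientation'],s['wrist_force'],s['ft_torque'])"
```

```text
clock: 23.42
tcp_pos: [0.5642, -0.0736, 0.158]
orientation: [0.0, 0.707, 0.707, 0.0]
wrist_force: [0.4, 0.5, -0.1]
finger_gap: 0.0093
grip_force: 113.9
[ 0.56423789 -0.07361223  0.15800139] [9.37554445e-05 7.06725043e-01 7.07488290e-01 1.58850086e-04] [ 0.44731105  0.49906954 -0.09544951] [ 0.08745192 -0.05991327  0.01317803]
```

```bash
python3 nudge.py '[[0,0,0.002,0,0,0],[0,0,0.004,0,0,0],[0,0,0.005,0,0,0],[0,0,0.006,0,0,0],[0,0,0.006,0,0,0]]'
python3 -c "
from workcell import env
s=env.get_state();print(s['tcp_pos'],s['orientation'],s['wrist_force'],s['ft_torque'])"
```

```text
clock: 24.05
tcp_pos: [0.564, -0.0736, 0.1522]
orientation: [-0.0, 0.707, 0.707, -0.0]
wrist_force: [0.1, 0.4, -4.0]
finger_gap: 0.0091
grip_force: 113.3
[ 0.56395011 -0.07364981  0.1521621 ] [-5.16093240e-05  7.06786004e-01  7.07427410e-01 -2.58397485e-05] [ 0.08579302  0.42072885 -3.99936963] [-0.00767897 -0.01038186 -0.02259799]
```

Full weight is hanging again, so the tongues are past both catches. Next I'll seat it on the shoulders and press gently.

```bash
python3 nudge.py '[[0,0,0.001,0,0,0],[0,0,0.002,0,0,0],[0,0,0.003,0,0,0],[0,0,0.003,0,0,0]]'
python3 -c "
from workcell import env
s=env.get_state();print(s['tcp_pos'],s['orientation'],s['wrist_force'],s['ft_torque'])"
```

```text
clock: 24.55
tcp_pos: [0.5645, -0.0738, 0.1515]
orientation: [0.001, 0.707, 0.707, 0.001]
wrist_force: [-4.0, 0.5, 8.5]
finger_gap: 0.0093
grip_force: 115.1
[ 0.56447339 -0.07377424  0.15149857] [1.19876274e-03 7.06738714e-01 7.07473384e-01 6.03699679e-04] [-4.04085103  0.50010362  8.4999444 ] [ 0.12982766  0.84585122 -0.02320525]
```

```bash
python3 nudge.py '[[0,0,0.001,0,0,0],[0,0,0.002,0,0,0],[0,0,0.002,0,0,0]]'
python3 nudge.py '[[0,0,-0.002,0,0,0],[0,0,-0.0025,0,0,0],[0,0,-0.0025,0,0,0]]'
python3 nudge.py '[[0,0,0,0,0,0],[0,0,0,0,0,0],[0,0,0,0,0,0],[0,0,0,0,0,0],[0,0,-0.03,0,0,0],[0,0,-0.08,0,0,0],[0,0,-0.14,0,0,0],[0,0,-0.2,0,0,0]]' 0.05
python3 nudge.py '[[-0.02,-0.064,-0.05,0,0,0],[-0.02,-0.064,-0.05,0,0,0],[-0.02,-0.064,-0.05,0,0,0],[-0.02,-0.064,-0.05,0,0,0]]'
python3 - <<'E'
from workcell import env
from h import *
s=env.get_state();print(s["tcp_pos"])
c=env.read_camera("wrist");np.savez("w10.npz",**c);im=c["image"];cv2.imwrite("pics/w10.png",im[:,:,::-1])
R=np.array([.5625,-.074,0])
for z in(.115+.006,.121+.004): print(z,"pred holes",proj(c,R+[[-.044,.07,z],[.044,.07,z],[-.044,-.07,z],[.044,-.07,z]]).round(1).tolist())
print("tongue",proj(c,R+[[0,.1,.121],[0,-.1,.121]]).round(1).tolist())
print("rim corners pred",proj(c,R+[[-.062,.088,.135],[.062,.088,.135],[.062,-.088,.135],[-.062,-.088,.135]]).round(1).tolist())
hsv=cv2.cvtColor(im,cv2.COLOR_RGB2HSV);w=cv2.inRange(hsv,(0,0,170),(179,50,255))
for k in cv2.findContours(w,cv2.RETR_EXTERNAL,cv2.CHAIN_APPROX_NONE)[0]:
    if cv2.contourArea(k)>1500: print(cv2.contourArea(k),cv2.minAreaRect(k),cv2.boundingRect(k))
E
```

```text
clock: 24.92
tcp_pos: [0.5655, -0.0738, 0.1514]
orientation: [0.002, 0.707, 0.708, 0.002]
wrist_force: [-5.1, 1.5, 17.1]
finger_gap: 0.0091
grip_force: 116.3
clock: 25.3
tcp_pos: [0.5652, -0.0738, 0.1515]
orientation: [0.001, 0.707, 0.708, 0.001]
wrist_force: [-1.2, 0.8, 8.1]
finger_gap: 0.0093
grip_force: 115.0
clock: 26.3
tcp_pos: [0.5637, -0.0736, 0.3515]
orientation: [0.0, 0.707, 0.707, 0.0]
wrist_force: [1.7, -0.2, 0.6]
finger_gap: 0.0499
grip_force: 0.0
clock: 26.8
tcp_pos: [0.5004, -0.0936, 0.3981]
orientation: [-0.001, 0.707, 0.707, -0.0]
wrist_force: [-0.7, 0.6, 0.2]
finger_gap: 0.0501
grip_force: 0.0
[ 0.50037267 -0.09357154  0.39813001]
0.12100000000000001 pred holes [[273.9, 75.8], [346.6, 75.8], [272.3, 186.3], [337.8, 186.4]]
0.125 pred holes [[274.1, 75.7], [347.5, 75.7], [272.4, 187.2], [338.5, 187.3]]
tongue [[311.5, 48.8], [304.0, 207.3]]
rim corners pred [[259.1, 58.9], [366.7, 58.9], [352.9, 202.6], [258.8, 202.5]]
```

```bash
python3 - <<'E'
from workcell import env
from fit import *
c=np.load("w10.npz");g=cv2.cvtColor(c["image"],cv2.COLOR_RGB2GRAY)
print("rim rows (col 285,330) and cols (row 100,160):")
for u in(285,330): print([int(v) for v in g[50:70,u]],[int(v) for v in g[192:214,u]])
for v in(100,160): print([int(x) for x in g[v,248:272]],[int(x) for x in g[v,340:376]])
# left/right catch leaf strip brightness at centre columns
print("L",[int(x) for x in g[20:66:2,312]]);print("R",[int(x) for x in g[198:250:2,305]])
print("catch tops at rest",proj(c,[[.5625,.031,.149],[.5625,-.179,.149],[.5625,.0215,.127],[.5625,-.1695,.127]]).round(1).tolist())
E
```

```text
rim rows (col 285,330) and cols (row 100,160):
[82, 61, 47, 47, 47, 48, 48, 47, 48, 86, 134, 150, 141, 126, 138, 142, 136, 136, 136, 136] [130, 171, 204, 204, 185, 144, 122, 121, 173, 213, 174, 102, 102, 102, 103, 102, 103, 103, 103, 103, 102, 103]
[68, 48, 48, 48, 48, 48, 49, 48, 48, 125, 192, 212, 192, 150, 141, 191, 213, 213, 213, 213] [130, 130, 130, 130, 125, 114, 109, 110, 129, 149, 132, 103, 103, 102, 103, 103, 103, 102, 103, 102, 103, 103]
[158, 159, 158, 138, 107, 98, 98, 100, 100, 69, 47, 46, 65, 133, 148, 145, 148, 150, 150, 150, 150, 150, 150, 150] [213, 213, 212, 213, 213, 213, 213, 213, 213, 213, 213, 213, 207, 203, 203, 203, 204, 184, 146, 132, 105, 186, 213, 206, 189, 183, 182, 182, 182, 182, 182, 183, 182, 182, 182, 182]
[112, 113, 112, 112, 112, 102, 98, 98, 97, 96, 60, 44, 68, 134, 151, 138, 132, 146, 151, 150, 150, 149, 149, 149] [149, 149, 149, 149, 149, 149, 149, 136, 130, 130, 130, 129, 109, 93, 90, 103, 138, 149, 128, 116, 116, 115, 111, 108, 109, 110, 112, 112, 111, 109, 109, 110, 112, 112, 113, 113]
L [132, 92, 92, 92, 91, 91, 91, 92, 92, 128, 142, 110, 100, 94, 93, 94, 90, 131, 131, 130, 193, 189, 208]
R [113, 125, 150, 204, 141, 135, 135, 135, 135, 136, 137, 159, 127, 101, 102, 102, 102, 103, 102, 102, 102, 102, 103, 102, 101, 102]
catch tops at rest [[315.7, 41.4], [306.7, 218.5], [312.1, 52.5], [304.8, 205.7]]
```

The rim edges fall at rows 59 and 202.5, matching the prediction for a centred, level, fully seated tray, and the catches look symmetric and at rest. I'm handing in.

```bash
python3 -c "
from workcell import env
print(env.hand_in())"
```

```text
the job is handed in; nothing more can be done
None
```

I handed the job in at about 27 s with both trays placed over all four posts, released and apparently level; no verdict came back. I inferred the sprung-back catches from the force readings and the final wrist image, because my picture views were used up.

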